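Fold open the bifold door of the worktop spice cupboard

ROBOT

A 6-joint arm with a two-finger parallel gripper is mounted at the origin on a cart in front of the work surface, level with it; the furniture and walls round the work are solid. World frame = base frame: x ahead of the robot, y to its left, z up, the work surface at z = 0. Lengths are in m, angles in rad, forces in N, time in s.
With the tool pointing down it reaches from about 0.375 to 0.9 m from the base axis. Payload 3.1 kg.
Tool frame: the origin (TCP) lies midway between the tips of the shut fingers; the grasp point (between the pads) lies 19 mm behind it; x points along the fingers, y is the direction in which the jaws open and shut, and the axes are right-handed (so a half turn about x gives the same grasp; the last joint's range is limited). The gripper opens to 85 mm and grips with 20 to 120 N. Pads are 22 mm wide; open, the fingers measure 114 mm over their backs; the gripper's body (76 mm by 85 mm) begins 54 mm behind the grasp point. The pads swing forward as they close: fully open they stand 13 mm farther back than shut.
Start: joints at [1.071, 0.527, 1.433, -0, 1.181, -0.178], TCP at [0.197, 0.593, 0.231] pointing down, gripper open.
Joint ranges: [-3.08, 3.08], [-0.75, 2.2], [0.22, 2.44], [-1.43, 4.57], [0, 2.65], [-2.85, 2.85]. Speed limits (rad/s): [2.79, 2.79, 3.14, 3.14, 3.14, 3.14].

INTERFACE

Orientations are given as a unit quaternion [x, y, z, w].
In Python, from station import manip gives the robot as it stands.
- The arm moves only by the tool carry_out, never from a script. Its argument "commands" is a list that holds one entry, the list of rows, each a list of 7 numbers: the shift along the tool's x, y, z in units of 25 mm (1.0 is 25 mm), then the turn, a rotation vector about the tool's x, y, z in units of 5 degrees (1.0 is 5 degrees), then the finger opening in mm, from 0 to 85.4. A call has exactly 5 rows; each row is the pose to reach, as a shift and turn from the pose commanded when the call began, along the tool's axes at that moment; what a row does not reach only later rows make up. A row lasts 1/10 s, in which the tool goes at most 50 mm and 8.59 degrees, less where a joint would pass 70% of its speed; a pose out of reach is approached as far as the arm can. A call with a gripper value outside its range is refused whole. The fingers move at their own pace and stop on an object; "force" is the grip in N (left out, the last holds). Time passes only in rows, so rows that repeat a pose let the fingers close, or fill a call up. It gives the time, the measured TCP pose, the force and the opening at its end, in the units of the state.
- manip.sense(): the state, without advancing time (a new reading comes with each control period).
- manip.snapshot(name): name is "scene" or "side" or "wrist"; returns a dict with "image" (420x560x3 uint8, red, green, blue), "fx", "fy", "cx", "cy" (pixels), "k1" (the pictures are not rectified: a ray, as slopes to the right and down, at radius r is drawn at 1 + k1 r^2 times it, then the intrinsics apply), "rvec" (rotation vector, rad) and "tvec" (3), from world to camera coordinates, as OpenCV has them. Camera axes: x right, y down, z forward; pixel columns grow to the right and rows downward; lengths in m; the calibration is good to about 2 mm. A picture is of the moment at which its call begins. There is no depth.
- manip.sign_off(): hands the job in, once; it reports no verdict.
The state is a dict: "t": time; "q": joint angles; "qd": joint speeds; "tau": joint torques, N m; "tcp_pos": TCP position; "tool_rot": TCP orientation; "force": force on the tool from outside, world axes, zero at the start; "ft_torque": the same for the moment, N m; "finger_gap": opening from 0.0 (shut) to 1.0 (fully open).
Only numpy, scipy, OpenCV 4.12 (cv2) and the standard library are available. Lean on these libraries where they do the work, as an engineer would, in place of code of your own. Each camera call takes 0.05 s, during which the arm holds its last target.

TASK

Open the small grey spice cupboard on the worktop: pull its two-panel folding door by the upright dark bar handle until the panels are folded together and the door is fully open. Leave the drawer underneath shut, and do not shift or tip the tall oil bottle next to the cupboard.

Things in the scene. Friction and masses are not known exactly. Their poses are not given: they have to be found in the camera images.
- door_handle: Upright dark bar handle, 12 mm round, 90 mm long, on the bifold door's right-hand panel by the fold. Origin: bar axis, 20 mm below its top end, 42 mm below the cupboard's top. z up; x points square into its panel (front face 40 mm off; 2 posts 34 and 60 mm below the origin); y along the panel to the fold. Fold hinge line: +52 mm x, +20 mm y. It turns with its panel; a grip can slip round it.
- door (a joint): Fold angle q of the bifold door, rad: 0 shut, 1.45 open stop; starts at 0 to 0.2. Two 106 mm panels, hinge lines at their back faces. Seen from above, the left one turns q clockwise on a fixed pivot at the left end of the cupboard's front; the right one, with the handle, turns q counter-clockwise, its far edge in the track along the front. The fold comes out. Pull about 1 N; stays where left.
- drawer (a joint): Drawer in the foot of the grey cupboard, below the folding door: front 40 mm high, level dark bar handle 30 mm above the worktop; 0 shut, to 0.08 m out. The cupboard, 240 mm wide, 130 deep, 205 high, is fixed; its place and turn vary.
- oil_bottle: Tall glass oil bottle, 62 mm in diameter, 264 mm high, standing loose on the worktop to the left of the cupboard. Origin: centre of its underside; z up.

How it is judged:
By the outcome, as a careful person would: the job done as asked, in the order asked, and still so for the second after the job is handed in, with the robot touching nothing.
It also fails if it takes over 32 s, if anything falls off the work surface, if the arm or the gripper's body presses on something with over 40 N, if the wrist force passes 120 N, or if a joint passes its speed limit or range.

## Working session

There is one attempt and no reset: what is moved stays moved. The work goes in short steps, Python scripts to look and compute and a tool call to move; the robot and the scene stay as the last step left them, time stands still between calls to the robot, and variables do not carry over. Pictures are saved under pics/ and viewed, and the job is handed in when it is done.

Besides the shell and the picture viewer there is one more tool, called after "Call:" as name(argument=value, ...) on one line, values as JSON. carry_out: Moves the arm, as the interface text tells. Its arguments: {"type":"object","properties":{"commands":{"type":"array"},"force":{"type":"number"}},"required":["commands"]}

```bash
ls; mkdir -p pics
python3 - <<'E'
from station import manip
import cv2
for n in ("scene","side","wrist"):
    d=manip.snapshot(n); cv2.imwrite(f"pics/{n}0.png",d["image"][:,:,::-1])
    print(n,{k:v for k,v in d.items() if k!="image"})
print(manip.sense())
E
```

```text
pics
scene {'fx': 461.9759358959405, 'fy': 461.9759358959405, 'cx': 278.70921580140237, 'cy': 205.56324752272593, 'k1': -0.06075505922934428, 'rvec': array([ 0.35406965, -2.74975368,  1.20577117]), 'tvec': array([0.50647168, 0.24149644, 0.77097507])}
side {'fx': 482.6110737294858, 'fy': 482.6110737294858, 'cx': 285.24077819600484, 'cy': 211.45181802680364, 'k1': -0.1741491034322196, 'rvec': array([ 0.11256259,  2.97467984, -0.88687425]), 'tvec': array([0.55883307, 0.09480748, 0.95704495])}
wrist {'fx': 375.9902534202555, 'fy': 375.9902534202555, 'cx': 285.2884185320678, 'cy': 214.65603575906766, 'k1': -0.08354640164274675, 'rvec': array([-2.35338546, -1.6978862 , -0.23947373]), 'tvec': array([-0.62444149, -0.03512384,  0.37777226])}
{'t': 0.15, 'q': array([ 1.07150283e+00,  5.28264076e-01,  1.43360200e+00, -1.18911508e-05,
        1.18140450e+00, -1.78499412e-01]), 'qd': array([ 0.00133753, -0.00491663, -0.00261261,  0.00081156, -0.00119512,
        0.00087303]), 'tau': array([ 6.25929260e-05, -4.42743731e+01, -1.78276581e+01, -2.73921414e-04,
        5.59602398e-03, -1.18828834e-05]), 'tcp_pos': array([0.19678416, 0.59263678, 0.23055329]), 'tool_rot': array([ 0.11236974,  0.69822388, -0.11349131,  0.69783678]), 'force': array([0.24070224, 0.26691897, 0.06230783]), 'ft_torque': array([-0.02919797, -0.05639799, -0.00575042]), 'finger_gap': 1.0001276537460693}
```

View pics/scene0.png

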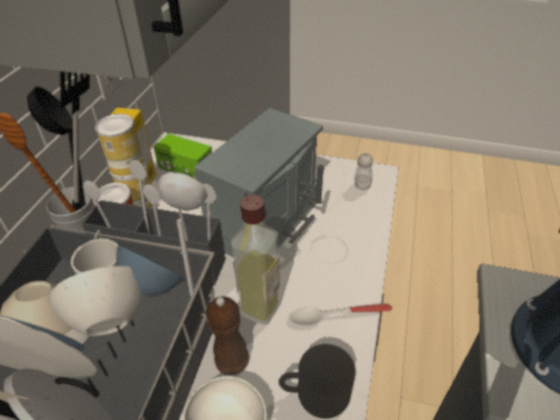

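View pics/side0.png

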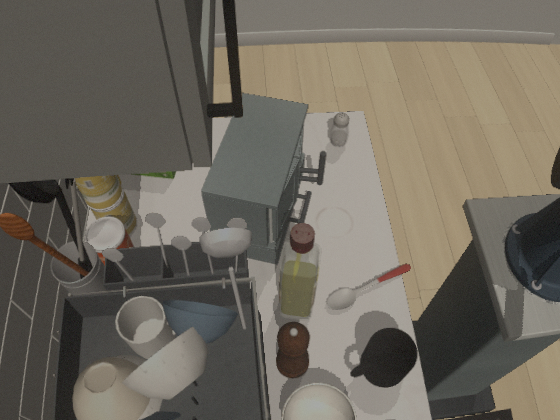

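View pics/wrist0.png

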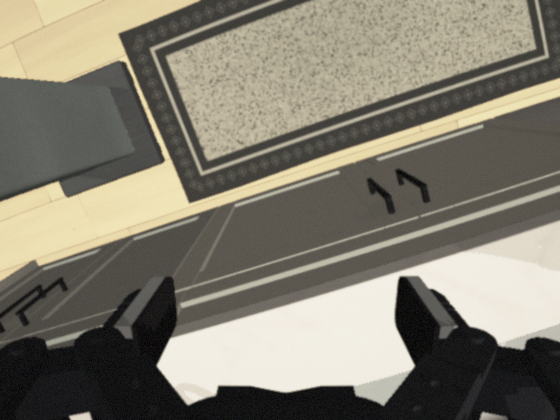

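The scene view shows the cupboard top at about (262,150), with the dark bar handle near (318,180), the drawer handle near (305,225) and the oil bottle at (257,260). The side view has the handle near (322,168). The wrist view shows only the counter edge. I'll zoom in next.

```bash
cat > h.py <<'E'
import numpy as np, cv2, pickle
from scipy.spatial.transform import Rotation as R
def K(d): return np.array([[d["fx"],0,d["cx"]],[0,d["fy"],d["cy"]],[0,0,1.]])
def D(d): return np.array([d["k1"],0,0,0,0.])
def proj(d,P): return cv2.projectPoints(np.array(P,float).reshape(-1,3),d["rvec"],d["tvec"],K(d),D(d))[0].reshape(-1,2)
def ray(d,p):
    u=cv2.undistortPoints(np.array(p,float).reshape(-1,1,2),K(d),D(d)).reshape(-1,2)
    Rm=cv2.Rodrigues(d["rvec"])[0]; c=-Rm.T@d["tvec"]
    v=np.c_[u,np.ones(len(u))]@Rm; return c,v/np.linalg.norm(v,axis=1)[:,None]
def onz(d,p,z):
    c,v=ray(d,p); return c+v*((z-c[2])/v[:,2])[:,None]
def tri(d1,p1,d2,p2):
    c1,v1=ray(d1,p1);c2,v2=ray(d2,p2);o=[]
    for a,b in zip(v1,v2):
        s=np.linalg.lstsq(np.c_[a,-b],c2-c1,rcond=None)[0]
        A=c1+s[0]*a;B=c2+s[1]*b;o.append(np.r_[(A+B)/2,np.linalg.norm(A-B)])
    return np.array(o)
E
python3 - <<'E'
from station import manip
from h import *
S={}
for n in ("scene","side"): S[n]=manip.snapshot(n)
pickle.dump(S,open("s0.pkl","wb"))
for n,(x0,y0,x1,y1) in dict(scene=(190,100,345,330),side=(190,85,350,330)).items():
    im=S[n]["image"][y0:y1,x0:x1,::-1]; f=600//(y1-y0+0.0)
    im=cv2.resize(im,None,fx=2.5,fy=2.5,interpolation=cv2.INTER_CUBIC)
    im=cv2.convertScaleAbs(im,alpha=1.5,beta=10)
    for u in range((x0//20+1)*20,x1,20): cv2.putText(im,str(u),(int((u-x0)*2.5),8),0,.3,(0,0,255)); cv2.line(im,(int((u-x0)*2.5),10),(int((u-x0)*2.5),16),(0,0,255))
    for u in range((y0//20+1)*20,y1,20): cv2.putText(im,str(u),(0,int((u-y0)*2.5)),0,.3,(0,0,255))
    cv2.imwrite(f"pics/{n}0z.png",im)
    print(n,-cv2.Rodrigues(S[n]["rvec"])[0].T@S[n]["tvec"])
E
```

```text
scene [0.37447059 0.5197329  0.70631873]
side [0.60370704 0.39845855 0.84497721]
```

View pics/scene0z.png

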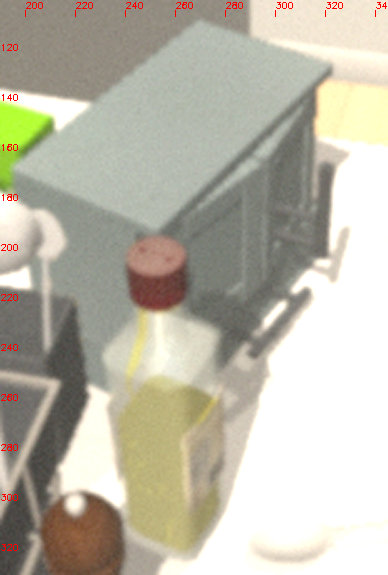

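View pics/side0z.png

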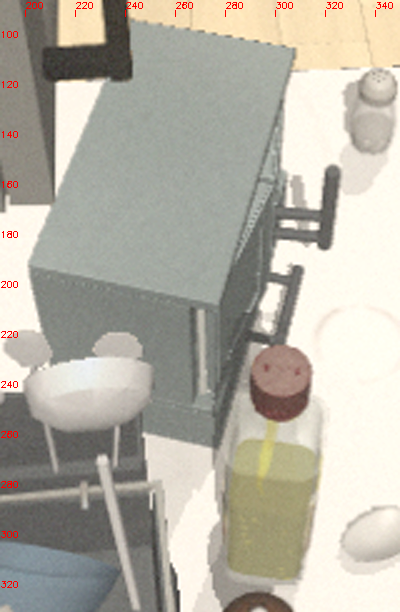

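Run:
```python
from h import *
S=pickle.load(open("s0.pkl","rb"));a=S["scene"];b=S["side"]
np.set_printoptions(precision=4,suppress=True)
sc=[(195,167),(252,192),(322,126),(269,108)]
sd=[(202.5,193),(277,206),(308,104),(245,94)]
print(onz(a,sc,.205));print(onz(b,sd,.205));print(tri(a,sc,b,sd))
print("handle",tri(a,[(320,166),(318.5,201)],b,[(323,153),(320,183)]))
print("handle at z", onz(a,[(320,166)],.163), onz(b,[(323,153)],.163))
print("bottle cap top",onz(a,[(252.5,202)],.264),onz(b,[(303,231)],.264))
print("drawer h",onz(a,[(311,217),(291,241)],.03),onz(b,[(309,193),(302,224)],.03))
```

```text
[[ 0.6938 -0.0677  0.205 ]
 [ 0.5748 -0.0275  0.205 ]
 [ 0.5004 -0.2518  0.205 ]
 [ 0.6212 -0.293   0.205 ]]
[[ 0.6936 -0.0643  0.205 ]
 [ 0.5742 -0.0302  0.205 ]
 [ 0.5001 -0.2564  0.205 ]
 [ 0.6172 -0.2917  0.205 ]]
[[ 0.6927 -0.0637  0.2073  0.0022]
 [ 0.5748 -0.03    0.2038  0.0021]
 [ 0.5005 -0.2577  0.2023  0.0025]
 [ 0.6176 -0.2835  0.2116  0.0018]]
handle [[ 0.4834 -0.1525  0.1832  0.001 ]
 [ 0.4825 -0.1495  0.0984  0.0008]]
handle at z [[ 0.4879 -0.1779  0.163 ]] [[ 0.4794 -0.1699  0.163 ]]
bottle cap top [[0.5439 0.0576 0.264 ]] [[0.5435 0.054  0.264 ]]
drawer h [[ 0.4998 -0.1719  0.03  ]
 [ 0.524  -0.0946  0.03  ]] [[ 0.4976 -0.1751  0.03  ]
 [ 0.5196 -0.1009  0.03  ]]
```

Run:
```python
from h import *
from station import manip
S=pickle.load(open("s0.pkl","rb"));a=S["scene"];b=S["side"]
np.set_printoptions(precision=4,suppress=True)
s=manip.sense(); M=R.from_quat(s["tool_rot"]).as_matrix(); print(s["t"],M, np.degrees(np.arctan2(M[1,1],M[0,1])))
print("shaker",tri(a,[(363,186),(366,157)],b,[(341,145),(341,116)]))
print("cab handle",tri(a,[(158,27)],b,[(225,109)]))
```

```text
0.25 [[-0.0005  0.3153  0.949 ]
 [-0.0009  0.949  -0.3153]
 [-1.     -0.001  -0.0002]] 71.6197906596413
shaker [[ 0.408  -0.3131  0.0178  0.0024]
 [ 0.4108 -0.3432  0.0795  0.0001]]
cab handle [[0.6326 0.0684 0.5167 0.0082]]
```

Run:
```python
from h import *
S=pickle.load(open("s0.pkl","rb"))
for n,(x0,y0,x1,y1) in dict(scene=(240,115,330,235),side=(265,95,330,215)).items():
    im=cv2.resize(S[n]["image"][y0:y1,x0:x1,::-1],None,fx=5,fy=5,interpolation=cv2.INTER_CUBIC)
    cv2.imwrite(f"pics/{n}0zz.png",cv2.convertScaleAbs(im,alpha=2,beta=0))
```

```text
(no output)
```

View pics/scene0zz.png

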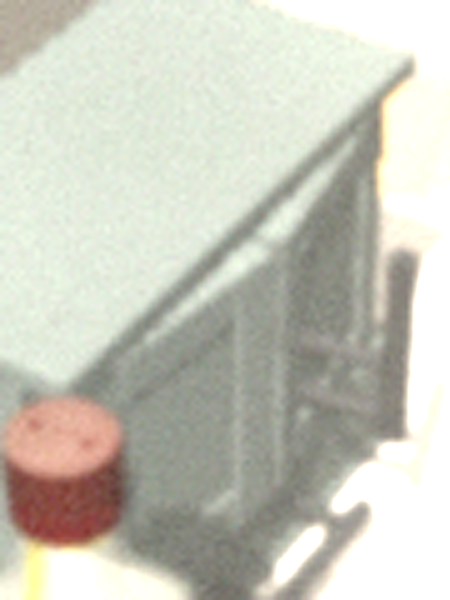

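The door is slightly ajar, at q ≈ 0.1–0.15. The bar stands at about (0.483, −0.151), top z 0.183. The tool's y axis is already parallel to the cupboard front, so I'll transfer to above the bar.

Call:
carry_out(commands=[[[-0.5, -1.4, 1.15, 0, 0, 0, 85], [-1.0, -2.8, 2.3, 0, 0, 0, 85], [-1.5, -4.2, 3.45, 0, 0, 0, 85], [-2.0, -5.6, 4.6, 0, 0, 0, 85], [-2.4, -7.0, 5.75, 0, 0, 0, 85]]], force=30)

```text
t: 0.75
tcp_pos: [0.2787, 0.3802, 0.292]
tool_rot: [0.113, 0.698, -0.112, 0.698]
force: [0.1, -0.2, 0.5]
finger_gap: 0.997
```

Call:
carry_out(commands=[[[0, -1.4, 1.15, 0, 0, 0, 85], [0, -2.8, 2.3, 0, 0, 0, 85], [0, -4.2, 3.45, 0, 0, 0, 85], [0, -5.6, 4.6, 0, 0, 0, 85], [0, -7.0, 5.75, 0, 0, 0, 85]]])

```text
t: 1.25
tcp_pos: [0.3598, 0.1686, 0.2916]
tool_rot: [0.113, 0.698, -0.113, 0.698]
force: [1.2, -0.3, -0.1]
finger_gap: 0.993
```

```bash
cat > go.py <<'E'
import sys
from h import *
from station import manip
np.set_printoptions(precision=3,suppress=True)
s=manip.sense(); r=R.from_quat(s["tool_rot"])
t=np.array([float(v) for v in sys.argv[1:4]])
M=r.as_matrix()
print("t",s["t"],"tcp",s["tcp_pos"],"jawyaw",np.degrees(np.arctan2(M[1,1],M[0,1])),"F",s["force"],"gap",s["finger_gap"],"q",s["q"])
print("units",r.inv().apply(t-s["tcp_pos"])/.025)
E
python3 go.py .483 -.151 .29
```

```text
t 1.25 tcp [0.36  0.169 0.292] jawyaw 71.63674879502909 F [ 1.212 -0.332 -0.14 ] gap 0.9929634930444174 q [ 0.155  0.127  1.881  0.     1.133 -1.095]
units [  0.066 -10.582   8.705]
```

Call:
carry_out(commands=[[[0, -1.4, 1.15, 0, 0, 0, 85], [0, -2.8, 2.3, 0, 0, 0, 85], [0, -4.2, 3.45, 0, 0, 0, 85], [0, -5.6, 4.6, 0, 0, 0, 85], [0, -7.0, 5.75, 0, 0, 0, 85]]])

```text
t: 1.75
tcp_pos: [0.4411, -0.043, 0.2915]
tool_rot: [0.113, 0.698, -0.113, 0.698]
force: [-0.3, 0.7, 0.1]
finger_gap: 0.997
```

Call:
carry_out(commands=[[[0, -1.4, 1.1, 0, 0, 0, 85], [0, -2.5, 2.0, 0, 0, 0, 85], [0, -3.0, 2.5, 0, 0, 0, 85], [0, -3.0, 2.5, 0, 0, 0, 85], [0, -3.0, 2.5, 0, 0, 0, 85]]])

```text
t: 2.25
tcp_pos: [0.4756, -0.1308, 0.2909]
tool_rot: [0.113, 0.699, -0.112, 0.697]
force: [0.8, -0.5, 0.1]
finger_gap: 0.994
```

```bash
python3 go.py .483 -.151 .146
python3 - <<'E'
from station import manip
import cv2
d=manip.snapshot("wrist"); cv2.imwrite("pics/wrist1.png",d["image"][:,:,::-1])
d=manip.snapshot("scene"); cv2.imwrite("pics/scene1.png",d["image"][:,:,::-1])
E
```

```text
t 2.25 tcp [ 0.476 -0.131  0.291] jawyaw 71.62054434587856 F [ 0.846 -0.502  0.096] gap 0.9938518946743491 q [-0.496  0.277  1.677  0.001  1.19  -1.746]
units [ 5.795 -0.68   0.547]
```

View pics/wrist1.png

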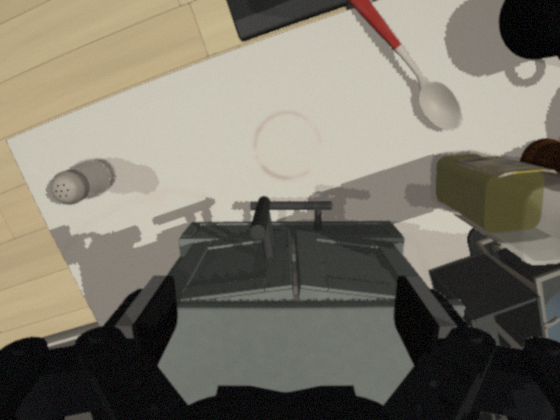

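View pics/scene1.png

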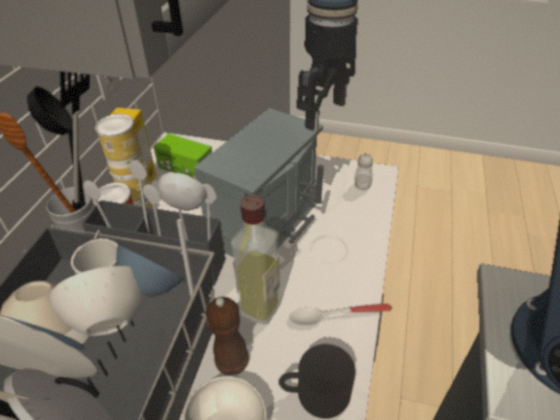

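The wrist view shows the bar at (262,200–235) and the fold at (294,300–235). The drawer handle is at (290,205). I'll check these against rays.

Run:
```python
from h import *
from station import manip
np.set_printoptions(precision=4,suppress=True)
d=manip.snapshot("wrist"); print("cam",-cv2.Rodrigues(d["rvec"])[0].T@d["tvec"])
print(proj(d,[(.483,-.151,.183),(.483,-.151,.093)]))
im=cv2.resize(d["image"][180:320,160:420,::-1],None,fx=3,fy=3,interpolation=cv2.INTER_CUBIC)
cv2.imwrite("pics/wrist1z.png",cv2.convertScaleAbs(im,alpha=2))
for p,z in [((294,298),.19),((264,203),.183),((260,232),.183),((264,203),.093)]: print(p,onz(d,[p],z))
```

```text
cam [ 0.4081 -0.1075  0.4324]
[[259.5299 232.1242]
 [265.796  200.9439]]
(294, 298) [[ 0.536  -0.1429  0.19  ]]
(264, 203) [[ 0.4641 -0.1411  0.183 ]]
(260, 232) [[ 0.483  -0.1507  0.183 ]]
(264, 203) [[ 0.4843 -0.1532  0.093 ]]
```

View pics/wrist1z.png

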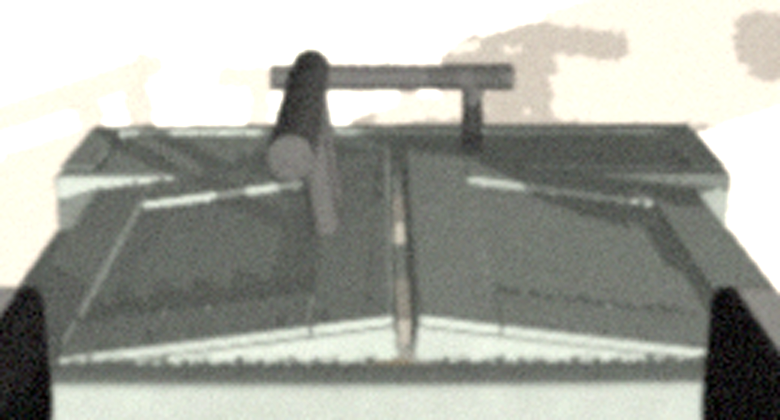

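Call:
carry_out(commands=[[[0, -0.7, 0.5, 0, 0, 0, 85], [1.5, -0.7, 0.5, 0, 0, 0, 85], [3.0, -0.7, 0.5, 0, 0, 0, 85], [4.5, -0.7, 0.5, 0, 0, 0, 85], [5.8, -0.7, 0.5, 0, 0, 0, 85]]])

```text
t: 2.9
tcp_pos: [0.4822, -0.1509, 0.1452]
tool_rot: [0.112, 0.698, -0.112, 0.698]
force: [1.2, -0.2, -0.4]
finger_gap: 0.997
```

Call:
carry_out(commands=[[[0, 0, 0, 0, 0, 0, 30], [0, 0, 0, 0, 0, 0, 0], [0, 0, 0, 0, 0, 0, 0], [0, 0, 0, 0, 0, 0, 0], [0, 0, 0, 0, 0, 0, 0]]], force=30)

```text
t: 3.4
tcp_pos: [0.4838, -0.1537, 0.148]
tool_rot: [0.111, 0.697, -0.114, 0.7]
force: [-2.5, -19.1, 2.0]
finger_gap: 0.134
```

```bash
python3 go.py .483 -.151 .146
python3 - <<'E'
from station import manip
import cv2
d=manip.snapshot("wrist"); cv2.imwrite("pics/wrist2.png",d["image"][:,:,::-1])
d=manip.snapshot("scene"); cv2.imwrite("pics/scene2.png",d["image"][:,:,::-1])
E
```

```text
t 3.4 tcp [ 0.484 -0.154  0.148] jawyaw 71.69231246437862 F [ -2.544 -19.059   1.967] gap 0.1344241668413721 q [-0.527  0.495  1.809 -0.002  0.833 -1.777]
units [ 0.079  0.093 -0.066]
```

View pics/wrist2.png

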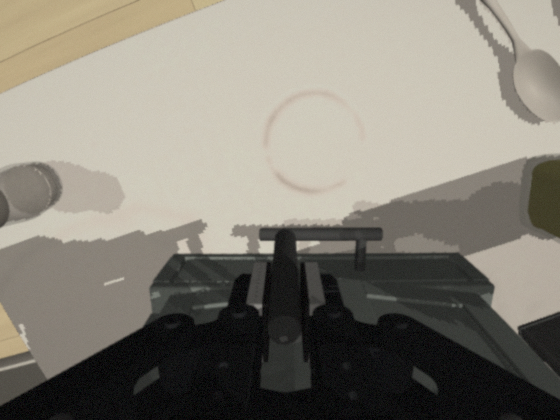

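View pics/scene2.png

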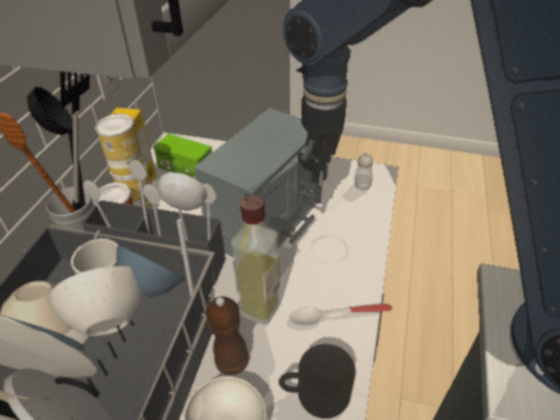

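Grip is confirmed: the opening is about 11.4 mm and the bar at (286,290) sits between the pads. Next I'll compute the door path in the units of the moves.

```bash
cat > path.py <<'E'
import numpy as np
np.set_printoptions(precision=2,suppress=True)
H=lambda q:np.array([.126*np.cos(q)+.052*np.sin(q),.086*np.sin(q)+.052*np.cos(q)])
q0=.12;tot=55
qs=np.linspace(q0,1.47,21); th=np.radians(tot)*(qs-q0)/(qs[-1]-q0)
def yz(q): d=H(q)-H(q0); return -d/.025   # tool y,z at yaw 0
for c in range(4):
    b=5*c
    for i in range(b+1,b+6):
        d=yz(qs[i])-yz(qs[b])
        # CCW (from above) by th => tool x down, rotate -th about x ; express in rotated frame
        a=-th[b]; y=np.cos(a)*d[0]+np.sin(a)*d[1]; z=-np.sin(a)*d[0]+np.cos(a)*d[1]
        print(c,round(qs[i],2),np.array([y,z]),"turn",-np.degrees(th[i]-th[b])/5)
E
python3 path.py
```

```text
0 0.19 [-0.09 -0.21] turn -0.55
0 0.26 [-0.15 -0.4 ] turn -1.1
0 0.32 [-0.19 -0.59] turn -1.65
0 0.39 [-0.2  -0.75] turn -2.2
0 0.46 [-0.19 -0.91] turn -2.7500000000000004
1 0.52 [ 0.07 -0.13] turn -0.5499999999999998
1 0.59 [ 0.16 -0.23] turn -1.1
1 0.66 [ 0.27 -0.31] turn -1.65
1 0.73 [ 0.39 -0.37] turn -2.1999999999999997
1 0.8 [ 0.54 -0.41] turn -2.7500000000000004
2 0.86 [0.16 0.02] turn -0.5499999999999995
2 0.93 [0.34 0.08] turn -1.0999999999999996
2 1.0 [0.52 0.15] turn -1.6499999999999997
2 1.06 [0.72 0.25] turn -2.1999999999999984
2 1.13 [0.92 0.38] turn -2.75
3 1.2 [0.17 0.2 ] turn -0.5500000000000002
3 1.27 [0.34 0.42] turn -1.099999999999999
3 1.34 [0.51 0.67] turn -1.6499999999999964
3 1.4 [0.68 0.94] turn -2.2000000000000006
3 1.47 [0.85 1.23] turn -2.750000000000001
```

Call:
carry_out(commands=[[[0, -0.15, -0.15, -0.5, 0, 0, 0], [0, -0.2, -0.3, -1.1, 0, 0, 0], [0, -0.25, -0.5, -1.6, 0, 0, 0], [0, -0.3, -0.65, -2.2, 0, 0, 0], [0, -0.3, -0.8, -2.75, 0, 0, 0]]])

```text
t: 4.0
tcp_pos: [0.4648, -0.1529, 0.1479]
tool_rot: [0.028, 0.703, -0.028, 0.71]
force: [8.0, 6.5, 3.7]
finger_gap: 0.128
```

```bash
python3 go.py .483 -.151 .146
```

```text
t 4.0 tcp [ 0.465 -0.153  0.148] jawyaw 85.39253054450417 F [7.963 6.468 3.725] gap 0.12816781244901634 q [-0.549  0.475  1.856  0.006  0.803 -2.044]
units [0.083 0.136 0.717]
```

Call:
carry_out(commands=[[[0, 0.1, -0.15, -0.5, 0, 0, 0], [0, 0.2, -0.25, -1.1, 0, 0, 0], [0, 0.3, -0.3, -1.6, 0, 0, 0], [0, 0.4, -0.35, -2.2, 0, 0, 0], [0, 0.55, -0.4, -2.75, 0, 0, 0]]])

```text
t: 4.5
tcp_pos: [0.4539, -0.1421, 0.1479]
tool_rot: [-0.06, 0.704, 0.055, 0.706]
force: [-4.0, -7.9, 6.9]
finger_gap: 0.135
```

```bash
cat >> go.py <<'E'
d=s["tcp_pos"][:2]-np.array([.5748,-.029]);u=np.array([-.315,-.949]);n=np.array([-.949,.315])
m=np.array([d@u-.014,d@n+.012])
qs=np.linspace(0,1.5,301);E=np.c_[.126*np.cos(qs)+.052*np.sin(qs),.086*np.sin(qs)+.052*np.cos(qs)]-m
i=np.argmin((E**2).sum(1));print("q est",qs[i],"resid mm",E[i]*1000)
E
python3 go.py .483 -.151 .146
```

```text
t 4.5 tcp [ 0.454 -0.142  0.148] jawyaw 99.36051640700146 F [-3.973 -7.943  6.857] gap 0.1350078114159482 q [-0.536  0.461  1.887 -0.006  0.787 -2.267]
units [ 0.083 -0.54   1.092]
q est 0.62 resid mm [1.334 1.144]
```

Call:
carry_out(commands=[[[0, 0.15, 0.0, -0.5, 0, 0, 0], [0, 0.35, 0.05, -1.1, 0, 0, 0], [0, 0.5, 0.15, -1.6, 0, 0, 0], [0, 0.7, 0.25, -2.2, 0, 0, 0], [0, 0.9, 0.35, -2.75, 0, 0, 0]]])

```text
t: 5.0
tcp_pos: [0.4578, -0.1161, 0.1478]
tool_rot: [-0.142, 0.693, 0.14, 0.693]
force: [-2.6, -2.1, 8.0]
finger_gap: 0.13
```

```bash
python3 go.py .483 -.151 .146
```

```text
t 5.0 tcp [ 0.458 -0.116  0.148] jawyaw 113.04432061850272 F [-2.581 -2.069  7.994] gap 0.13047175831362 q [-0.485  0.459  1.892 -0.002  0.788 -2.456]
units [ 0.078 -1.679  0.381]
q est 1.08 resid mm [-0.253  4.762]
```

Call:
carry_out(commands=[[[0, 0.15, 0.2, -0.5, 0, 0, 0], [0, 0.35, 0.4, -1.1, 0, 0, 0], [0, 0.5, 0.65, -1.6, 0, 0, 0], [0, 0.7, 0.95, -2.2, 0, 0, 0], [0, 0.85, 1.25, -2.75, 0, 0, 0]]])

```text
t: 5.5
tcp_pos: [0.4775, -0.0832, 0.1478]
tool_rot: [-0.223, 0.671, 0.223, 0.671]
force: [-3.8, -0.2, 11.9]
finger_gap: 0.127
```

```bash
python3 go.py .4738 -.0807 .146
python3 - <<'E'
from station import manip
import cv2
for n in ("wrist","side","scene"):
    d=manip.snapshot(n); cv2.imwrite(f"pics/{n}3.png",d["image"][:,:,::-1])
E
```

```text
t 5.5 tcp [ 0.478 -0.083  0.148] jawyaw 126.77561890502804 F [-3.778 -0.192 11.905] gap 0.12659387262346505 q [-0.403  0.473  1.861 -0.001  0.809 -2.615]
units [ 0.071  0.169 -0.061]
q est 1.45 resid mm [-1.246  4.414]
```

View pics/wrist3.png

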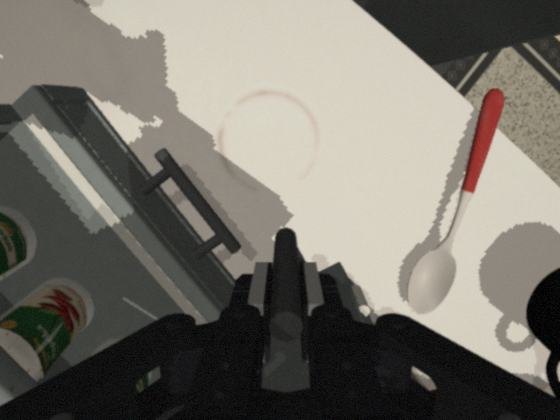

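View pics/side3.png

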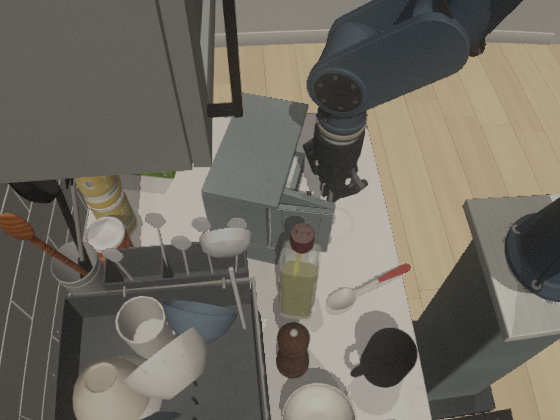

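The side view shows the panels folded out at about (300,205) and the bottle still standing at (298,275). The wrist view shows the cupboard interior and the drawer still shut. I'll press on gently to the stop.

Call:
carry_out(commands=[[[0, 0.02, 0.08, 0, 0, 0, 0], [0, 0.05, 0.16, 0, 0, 0, 0], [0, 0.07, 0.24, 0, 0, 0, 0], [0, 0.07, 0.24, 0, 0, 0, 0], [0, 0.07, 0.24, 0, 0, 0, 0]]])

```text
t: 6.15
tcp_pos: [0.478, -0.0825, 0.1478]
tool_rot: [-0.225, 0.674, 0.222, 0.667]
force: [-14.3, -18.4, 13.8]
finger_gap: 0.133
```

```bash
python3 go.py .4738 -.0807 .146
```

```text
t 6.15 tcp [ 0.478 -0.083  0.148] jawyaw 126.86722086785254 F [-14.271 -18.441  13.791] gap 0.13281577890494708 q [-0.396  0.475  1.856 -0.014  0.815 -2.601]
units [ 0.072  0.159 -0.089]
q est 1.46 resid mm [-1.694  4.191]
```

The door is against its stop: 23 N and no travel. Next I relax, release and lift straight up.

Call:
carry_out(commands=[[[0, -0.05, -0.15, 0, 0, 0, 0], [0, -0.05, -0.15, 0, 0, 0, 28], [0, -0.05, -0.15, 0, 0, 0, 28], [0, -0.05, -0.15, 0, 0, 0, 28], [0, -0.05, -0.15, 0, 0, 0, 28]]])

```text
t: 6.65
tcp_pos: [0.4798, -0.0815, 0.1462]
tool_rot: [-0.222, 0.671, 0.222, 0.671]
force: [0.0, -0.0, 0.4]
finger_gap: 0.33
```

```bash
python3 go.py .4738 -.0807 .146
python3 - <<'E'
from station import manip
import cv2
for n in ("wrist",):
    d=manip.snapshot(n); cv2.imwrite(f"pics/{n}4.png",d["image"][:,:,::-1])
E
```

```text
t 6.65 tcp [ 0.48  -0.081  0.146] jawyaw 126.6417868208806 F [ 0.001 -0.029  0.362] gap 0.33034737077061677 q [-0.398  0.478  1.858  0.     0.806 -2.609]
units [ 0.008  0.167 -0.174]
q est 1.475 resid mm [-1.897  4.943]
```

View pics/wrist4.png

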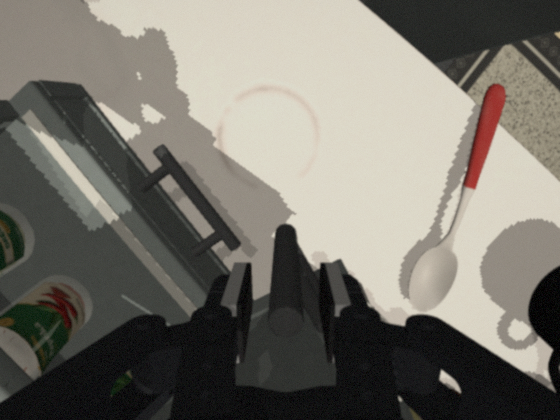

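The pads are clear on both sides of the bar at (287,280), with zero force. I'll lift slowly at first.

Call:
carry_out(commands=[[[-0.6, 0, 0, 0, 0, 0, 28], [-1.2, 0, 0, 0, 0, 0, 28], [-2.0, 0, 0, 0, 0, 0, 28], [-3.0, 0, 0, 0, 0, 0, 28], [-4.0, 0, 0, 0, 0, 0, 28]]])

```text
t: 7.2
tcp_pos: [0.4794, -0.0814, 0.2468]
tool_rot: [-0.222, 0.672, 0.223, 0.671]
force: [0.9, 0.7, 1.0]
finger_gap: 0.325
```

Call:
carry_out(commands=[[[-1.0, 0, 0, 0, 0, 0, 28], [-2.0, -0.5, -0.5, 0, 0, 0, 28], [-2.5, -0.5, -1.0, 0, 0, 0, 28], [-2.5, -0.5, -1.5, 0, 0, 0, 28], [-2.5, -0.5, -1.5, 0, 0, 0, 28]]])

```text
t: 7.7
tcp_pos: [0.4548, -0.1141, 0.3078]
tool_rot: [-0.221, 0.672, 0.222, 0.671]
force: [0.3, -0.3, 0.8]
finger_gap: 0.327
```

```bash
python3 go.py .4738 -.0807 .146
python3 - <<'E'
from station import manip
from h import *
S={}
for n in ("wrist","side","scene"):
    d=S[n]=manip.snapshot(n); cv2.imwrite(f"pics/{n}5.png",d["image"][:,:,::-1])
pickle.dump(S,open("s5.pkl","wb"))
E
```

```text
t 7.7 tcp [ 0.455 -0.114  0.308] jawyaw 126.52555014017929 F [ 0.317 -0.331  0.752] gap 0.3267765874359028 q [-0.485  0.221  1.705 -0.     1.218 -2.693]
units [6.473 0.605 1.415]
q est 1.09 resid mm [-0.185  1.234]
```

View pics/wrist5.png

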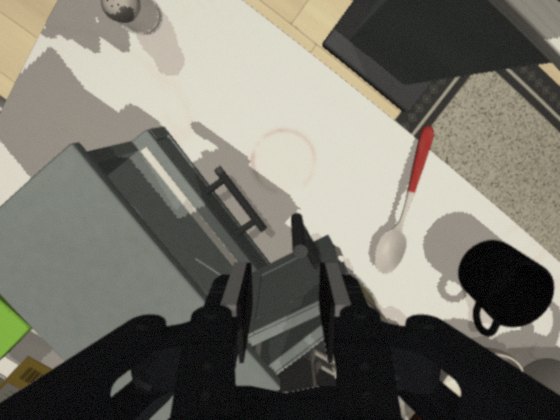

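View pics/side5.png

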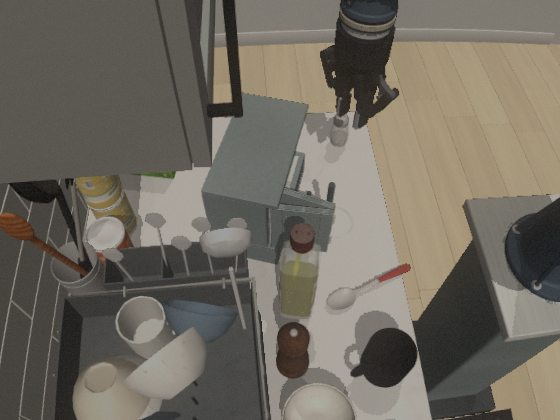

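View pics/scene5.png

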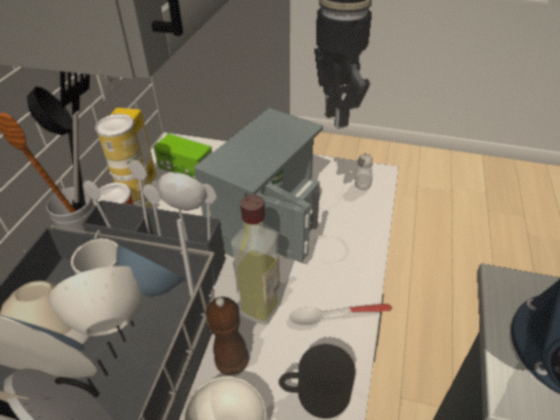

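Run:
```python
from h import *
np.set_printoptions(precision=4,suppress=True)
S=pickle.load(open("s5.pkl","rb"));S0=pickle.load(open("s0.pkl","rb"))
w=S["wrist"]
h=onz(w,[(301,251)],.183)[0];print("handle",h)
d=h[:2]-np.array([.5748,-.029]);u=np.array([-.315,-.949]);n=np.array([-.949,.315])
m=np.array([d@u-.014,d@n+.012]);q=np.linspace(0.8,1.5,141)
E=np.c_[.126*np.cos(q)+.052*np.sin(q),.086*np.sin(q)+.052*np.cos(q)]-m;i=np.argmin((E**2).sum(1));print("q",q[i],E[i])
print("drawer handle",onz(w,[(220,171),(262,228)],.03))
# bottle shift: phase-free template via image diff on cap
for k,(x0,y0,x1,y1) in dict(scene=(238,192,268,222),side=(288,222,317,256)).items():
    t=S0[k]["image"][y0:y1,x0:x1];r=cv2.matchTemplate(S[k]["image"][y0-8:y1+8,x0-8:x1+8],t,cv2.TM_CCOEFF_NORMED)
    _,v,_,l=cv2.minMaxLoc(r);print(k,"cap shift px",np.array(l)-8,v)
# panel top-edge directions
for k in("wrist","side"):
    x0,y0,x1,y1=dict(wrist=(220,120,380,400),side=(240,150,350,270))[k]
    im=cv2.resize(S[k]["image"][y0:y1,x0:x1,::-1],None,fx=2 if k=="wrist" else 5,fy=2 if k=="wrist" else 5,interpolation=cv2.INTER_CUBIC)
    cv2.imwrite(f"pics/{k}5z.png",cv2.convertScaleAbs(im,alpha=1.8))
```

```text
handle [ 0.4754 -0.0829  0.183 ]
q 1.445 [-0.001   0.0025]
drawer handle [[ 0.4973 -0.1724  0.03  ]
 [ 0.524  -0.0951  0.03  ]]
scene cap shift px [0 0] 0.8754774928092957
side cap shift px [0 0] 0.7492066025733948
```

View pics/wrist5z.png

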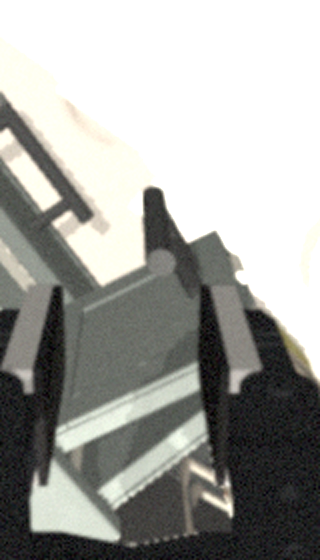

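View pics/side5z.png

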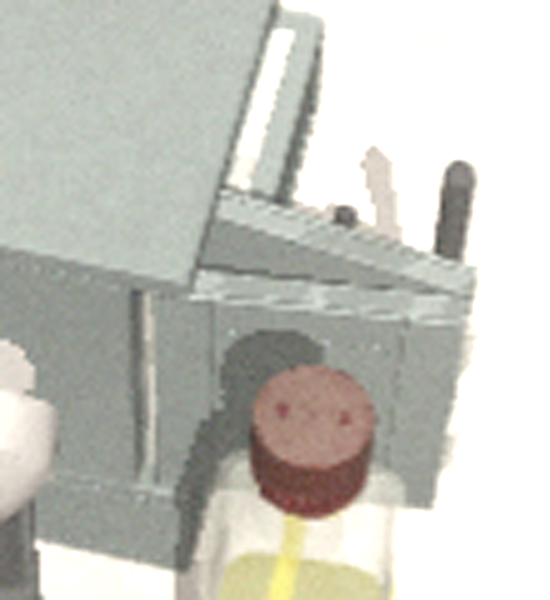

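The close-ups show the two panels meeting at the fold with only the narrow wedge expected at the stop. The fold is at (335,205) in the full side view. Handing in.

```bash
python3 -c "
from station import manip
print(manip.sign_off())"
```

```text
the job is handed in; nothing more can be done
None
```

The cupboard's folding door is open to its stop, and the job was handed in at about 8 s. I gripped the upright bar from above and drew it along the fold's path. I then pressed it against the stop at about 23 N, with no further movement, released it and lifted the gripper clear.

- **Door:** the final wrist image puts the handle at a fold angle of about 1.445 rad, against the stop at 1.45. That image's estimate is good to a few millimetres. While gripping, the tool sat 4–5 mm off my modelled door path. I put that down to error in my estimate of the cupboard's position.
- **Drawer:** its handle is where it started to within about 3 mm, about the camera's accuracy, so it is still shut.
- **Oil bottle:** the cap shows zero pixel shift in both fixed cameras. The match scores were only 0.75 and 0.88, probably because the door moved in the background.
- **Forces:** every wrist force reading I took was under about 30 N. At hand-in the gripper was clear of everything.

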